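# Load the spindle's tool rack from the setting block

## Task

Load the tool rack: move the row of four colour-ringed tool holders over from the black setting block, one by one, so that they stand in the rack in the order its coloured pockets give, each ring in the pocket of its own colour. Lower every holder in upright, taper down, until its flange rests on the pocket, and let go only then; never drop one. The plain holder without a ring stays in the block and the touch probe stays in its grey pocket: do not pull out, shove or tip either.

Things in the scene. Friction and masses are not known exactly. Their poses are not given: they have to be found in the camera images.
- tool_red: Steel tool holder with RED ring, 0.4 to 0.7 kg, upright in the black block; a thick fluted end mill, tip 80 mm up. Origin: on its axis, at the flange's underside; z up, yaw any. Below: taper 31 mm wide narrowing to 18, then a 13 mm stud, down to -66 mm. Above: flange 50 mm wide to 16 mm; ring 54 wide, 16 to 21; neck 31 wide to 32; round nut 34 wide, 32 to 56 (grip here, fingers closing across the row), its end at 60.
- tool_yellow: Steel tool holder with YELLOW ring, 0.4 to 0.7 kg, upright in the black block; a thin brass-coloured drill, tip 80 mm up. Origin: on its axis, at the flange's underside; z up, yaw any. Below: taper 31 mm wide narrowing to 18, then a 13 mm stud, down to -66 mm. Above: flange 50 mm wide to 16 mm; ring 54 wide, 16 to 21; neck 31 wide to 32; round nut 34 wide, 32 to 56 (grip here, fingers closing across the row), its end at 60.
- tool_green: Steel tool holder with GREEN ring, 0.4 to 0.7 kg, upright in the black block; a brass-coloured countersink cone, tip 81 mm up. Origin: on its axis, at the flange's underside; z up, yaw any. Below: taper 31 mm wide narrowing to 18, then a 13 mm stud, down to -66 mm. Above: flange 50 mm wide to 16 mm; ring 54 wide, 16 to 21; neck 31 wide to 32; round nut 34 wide, 32 to 56 (grip here, fingers closing across the row), its end at 60.
- tool_blue: Steel tool holder with BLUE ring, 0.4 to 0.7 kg, upright in the black block; a dark ball-nose mill, tip 80 mm up. Origin: on its axis, at the flange's underside; z up, yaw any. Below: taper 31 mm wide narrowing to 18, then a 13 mm stud, down to -66 mm. Above: flange 50 mm wide to 16 mm; ring 54 wide, 16 to 21; neck 31 wide to 32; round nut 34 wide, 32 to 56 (grip here, fingers closing across the row), its end at 60.
- pocket_red: Empty fixed RED pocket in the grey rack beyond the black block: a plate 64 x 64 mm with a round hole 36 mm wide, right through. Five pockets in a row along y, 70 mm apart, in any order. Origin: centre of the hole, level with the plate's top, 80 mm above the table; z up, y along the row. A seated holder's origin coincides with this one.
- pocket_yellow: Empty fixed YELLOW pocket in the grey rack beyond the black block: a plate 64 x 64 mm with a round hole 36 mm wide, right through. Five pockets in a row along y, 70 mm apart, in any order. Origin: centre of the hole, level with the plate's top, 80 mm above the table; z up, y along the row. A seated holder's origin coincides with this one.
- pocket_green: Empty fixed GREEN pocket in the grey rack beyond the black block: a plate 64 x 64 mm with a round hole 36 mm wide, right through. Five pockets in a row along y, 70 mm apart, in any order. Origin: centre of the hole, level with the plate's top, 80 mm above the table; z up, y along the row. A seated holder's origin coincides with this one.
- pocket_blue: Empty fixed BLUE pocket in the grey rack beyond the black block: a plate 64 x 64 mm with a round hole 36 mm wide, right through. Five pockets in a row along y, 70 mm apart, in any order. Origin: centre of the hole, level with the plate's top, 80 mm above the table; z up, y along the row. A seated holder's origin coincides with this one.
- spare_holder: Plain steel holder WITHOUT ring or cutter; it stays in the black block (fixed, 90 x 370 mm, top 80 mm above the table, five 36 mm holes in one row 70 mm apart; a seated flange rests on its top; this holder may be in any hole). Origin and sizes as the ringed ones, but no ring: neck from 16 mm. 0.5 kg. Disturbed if shoved 15 mm or leaning 0.15 rad.
- touch_probe: Touch probe that stays in the GREY pocket, which may be any of the five in the rack. Origin, taper and flange as the holders; above the flange a white round body 40 mm wide with a black band, 16 to 50 mm, then a thin stylus with a red ball, tip 77 mm up. 0.5 kg. Disturbed if shoved 15 mm or leaning 0.15 rad.

How it is judged:
At the end, for the whole second after the job is handed in: Each ringed holder stands in the pocket of its colour (axes within 8 mm, flange within 5 mm of the pocket's top, within 0.1 rad of upright), released and at rest; the plain holder and the probe are within 15 mm of where they were and 0.15 rad of upright (horizontal distance between tool_red and pocket_red below 0.008 m and z of tool_red in the frame of pocket_red between -0.005 and 0.005 m and angle between each of tool_red, tool_yellow, tool_green, tool_blue's own z axis and vertical below 0.1 rad and linear speed of each of tool_red, tool_yellow, tool_green, tool_blue, spare_holder, touch_probe below 0.02 m/s and angular speed of each of tool_red, tool_yellow, tool_green, tool_blue below 0.2 rad/s and contact force between the fingers and tool_red below 0.1 N and horizontal distance between tool_yellow and pocket_yellow below 0.008 m and z of tool_yellow in the frame of pocket_yellow between -0.005 and 0.005 m and contact force between the fingers and tool_yellow below 0.1 N and horizontal distance between tool_green and pocket_green below 0.008 m and z of tool_green in the frame of pocket_green between -0.005 and 0.005 m and contact force between the fingers and tool_green below 0.1 N and horizontal distance between tool_blue and pocket_blue below 0.008 m and z of tool_blue in the frame of pocket_blue between -0.005 and 0.005 m and contact force between the fingers and tool_blue below 0.1 N and distance of each of spare_holder, touch_probe from where it was at the start of the episode below 0.015 m and angle between each of spare_holder, touch_probe's own z axis and vertical below 0.15 rad); the robot touches nothing.
It fails at once if a holder is let go in the air and dropped (moving faster than 0.5 m/s without being held) ((linear speed of tool_red above 0.5 m/s and contact force between the fingers and tool_red below 0.05 N) or (linear speed of tool_yellow above 0.5 m/s and contact force between the fingers and tool_yellow below 0.05 N) or (linear speed of tool_green above 0.5 m/s and contact force between the fingers and tool_green below 0.05 N) or (linear speed of tool_blue above 0.5 m/s and contact force between the fingers and tool_blue below 0.05 N)).
It fails at once if the plain holder is pulled out, shoved or tipped (15 mm, 0.15 rad) (distance of spare_holder from where it was at the start of the episode above 0.015 m or angle between spare_holder's own z axis and vertical above 0.15 rad).
It fails at once if the touch probe is pulled out, shoved or tipped (15 mm, 0.15 rad) (distance of touch_probe from where it was at the start of the episode above 0.015 m or angle between touch_probe's own z axis and vertical above 0.15 rad).
It also fails if it takes over 99 s, if anything falls off the work surface, if the arm or the gripper's body presses on something with over 40 N, if the wrist force passes 120 N, or if a joint passes its speed limit or range.

## Robot

A 6-joint arm with a two-finger parallel gripper is mounted at the origin on the work surface. World frame = base frame: x ahead of the robot, y to its left, z up, the work surface at z = 0. Lengths are in m, angles in rad, forces in N, time in s.
With the tool pointing down it reaches from about 0.375 to 0.9 m from the base axis. Payload 3.1 kg.
Tool frame: the origin (TCP) lies on the centre line of the jaws, within the pads' length; the fingertips stand ahead of it and the grasp point (between the pads) lies 3 mm ahead of it (robot.tip_reach is the z of the fingertips in the tool frame, in m); z points along the fingers, y is the line along which they close (so a half turn about z gives the same grasp; the last joint's range is limited). The gripper opens to 87 mm and grips with 3 to 60 N. Pads are 19 mm wide; open, the fingers measure 117 mm over their backs; the gripper's body (75 mm by 190 mm) begins 51 mm behind the grasp point.
Start: joints at [1.06, 0.527, 1.433, -0, 1.181, -0.178], TCP at [0.204, 0.591, 0.245] pointing down, gripper open.
Joint ranges: [-3.08, 3.08], [-0.75, 2.2], [0.22, 2.44], [-1.43, 4.57], [0, 2.65], [-2.85, 2.85]. Speed limits (rad/s): [2.79, 2.79, 3.14, 3.14, 3.14, 3.14].

## Interface

Orientations are given as a unit quaternion [x, y, z, w].
In Python, from rig import sensors, eyes, ticket, robot gives the robot as it stands.
- The arm moves only by the tool drive_tool, never from a script. Its argument "deltas" is a list that holds one entry, the list of rows, each a list of 6 numbers: the shift along the tool's x, y, z in mm, then the turn, a rotation vector about the tool's x, y, z in rad. A call has 1 to 8 rows; each row shifts and turns the commanded pose from where the row before left it, along the tool's axes as they then stand; what a row does not reach is not made up. A row lasts 1/12 s, in which the tool goes at most 41.7 mm and 7.16 degrees, less where a joint would pass 70% of its speed; a pose out of reach is approached as far as the arm can. A call is refused whole if a number of a shift passes 41.7 or a number of a turn 0.125, either way. A call with a gripper value outside its range is refused whole. "gripper" is the opening in per cent of the stroke, from 0 (shut) to 100 (fully open), set as the call begins (left out, the last holds). The fingers move at their own pace and stop on an object; "squeeze" is the grip in N (left out, the last holds). Time passes only in rows, so rows that do not move let the fingers close. It gives the time, the measured TCP pose, the force, the opening and the grip force at its end, in the units of the state.
- sensors.get_obs(): the state, without advancing time (a new reading comes with each control period).
- eyes.camera(name): name is "side" or "top"; returns a dict with "img" (384x512x3 uint8, red, green, blue), "fov_y" (degrees; the focal length in pixels is half the picture's height over the tangent of half this angle, whatever the lens; pixels are square), "cx", "cy" (the principal point, pixels), "xyz" and "attitude" of the camera in the world. Camera axes: x right, y up, looking along -z (the intrinsics and any distortion apply to the point x, -y, -z); pixel columns grow to the right and rows downward; lengths in m; the calibration is good to about 2 mm. A picture is of the moment at which its call begins. There is no depth.
- ticket.hand_in(): hands the job in; it is judged then, once.
The state is a dict: "time": time; "q": joint angles; "joint_velocities": joint speeds; "joint_torque": joint torques, N m; "position": TCP position; "tool_rot": TCP orientation; "ft_force": force on the tool from outside, world axes, zero at the start; "moment": the same for the moment, N m; "grip_width": finger opening in m; "grip_force": force on a finger pad.
Only numpy, scipy, OpenCV 4.12 (cv2) and the standard library are available. Lean on these libraries where they do the work, as an engineer would, in place of code of your own. Each camera call takes 0.05 s, during which the arm holds its last target. There are 200 camera calls.

## Working session

There is one attempt and no reset: what is moved stays moved. The work goes in short steps, Python scripts to look and compute and a tool call to move; the robot and the scene stay as the last step left them, time stands still between calls to the robot, and variables do not carry over. Pictures are saved under pics/ and viewed, at most 14 in all, crops included, and the job is handed in when it is done.

Besides the shell and the picture viewer there is one more tool, called after "Emit:" as a command line: name --argument value ..., lists and objects as JSON in quotes. drive_tool: Moves the arm, as the interface text tells. Its arguments: {"type":"object","properties":{"deltas":{"type":"array"},"gripper":{"type":"number"},"squeeze":{"type":"number"}},"required":["deltas"]}

```bash
mkdir -p pics; ls; python3 - <<'E'
from rig import sensors, eyes, ticket, robot
import cv2
print(sensors.get_obs()); print([ (a,getattr(robot,a)) for a in dir(robot) if a[0]!='_'])
for n in("side","top"):
    c=eyes.camera(n); cv2.imwrite(f"pics/{n}0.png",c.pop("img")[:,:,::-1]); print(n,c)
E
```

```text
pics
{'time': 0.0, 'q': array([ 1.06050899e+00,  5.28495713e-01,  1.43391720e+00, -2.69152695e-05,
        1.18135885e+00, -1.78525207e-01]), 'joint_velocities': array([ 0.00063574, -0.00058911,  0.00049833,  0.00064568,  0.00024149,
        0.00046723]), 'joint_torque': array([-9.60267171e-04, -4.40041208e+01, -1.76588649e+01,  6.33636047e-02,
        5.83223195e-02, -1.47440624e-04]), 'position': array([0.20322164, 0.59031218, 0.24354867]), 'tool_rot': array([ 1.65116216e-01,  9.86273516e-01, -1.02977377e-03, -3.56161431e-04]), 'ft_force': array([-0.42771446,  0.00969478, -0.57245692]), 'moment': array([-0.00993803, -0.0857612 ,  0.0364908 ]), 'grip_force': 0.0, 'grip_width': 0.08726299161983876}
[('Unreachable', <class 'rig.Unreachable'>), ('tip_reach', 0.022)]
side {'fov_y': 42.735449859828826, 'cx': 262.18386099690736, 'cy': 187.59564198240795, 'xyz': array([0.44134904, 0.62119865, 0.80375419]), 'attitude': array([-0.03738932,  0.36807765,  0.92454739, -0.09128527])}
top {'fov_y': 43.105586891444275, 'cx': 252.63535997970916, 'cy': 204.18727067986563, 'xyz': array([ 0.35774781, -0.01633485,  0.99958919]), 'attitude': array([-0.0734818 ,  0.07568369,  0.70790955, -0.69838132])}
```

View pics/side0.png

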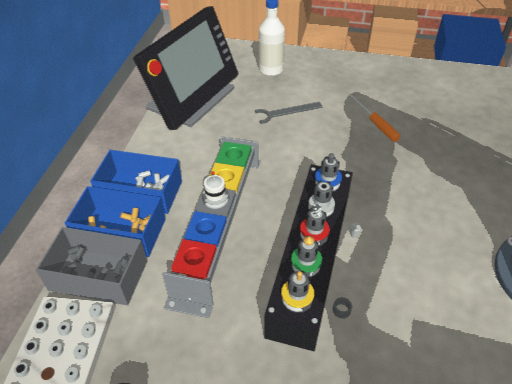

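View pics/top0.png

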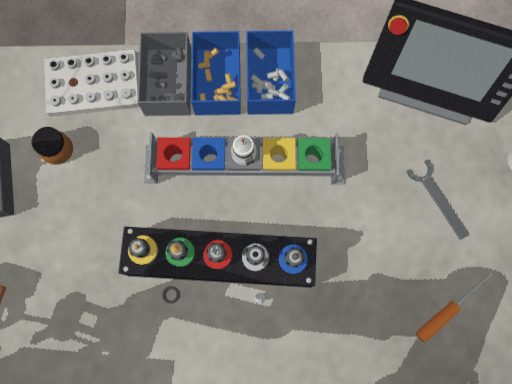

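The top view has +x up and +y to the left. The block runs, from the left: yellow (143,249), green (180,251), red (217,253), plain (255,257), blue (293,258). The rack runs: red (173,153), blue (209,153), probe (243,150), yellow (279,153), green (314,154).

```bash
cat > h.py <<'E'
import numpy as np, cv2
from scipy.spatial.transform import Rotation as R
from scipy.optimize import least_squares
from rig import sensors, eyes
def proj(c,P):
    p=R.from_quat(c["attitude"]).inv().apply(np.atleast_2d(P)-c["xyz"])
    f=192/np.tan(np.radians(c["fov_y"]/2))
    return np.c_[c["cx"]-f*p[:,0]/p[:,2], c["cy"]+f*p[:,1]/p[:,2]]
def mask(img,col):
    h,s,v=[a.astype(int) for a in cv2.split(cv2.cvtColor(img,cv2.COLOR_RGB2HSV))]
    lo,hi={"red":(172,8),"yellow":(19,32),"green":(50,85),"blue":(100,118)}[col]
    m=((h>=lo)&(h<=hi)) if lo<hi else ((h>=lo)|(h<=hi))
    return (m&(s>130)&(v>60)).astype(np.uint8)
def blob(img,col,near,win):
    u,v=map(int,near); m=np.zeros(img.shape[:2],np.uint8)
    m[v-win:v+win,u-win:u+win]=mask(img,col)[v-win:v+win,u-win:u+win]
    n,l,st,_=cv2.connectedComponentsWithStats(m); k=1+np.argmax(st[1:,4])
    cs,_=cv2.findContours((l==k).astype(np.uint8),cv2.RETR_EXTERNAL,cv2.CHAIN_APPROX_NONE)
    return cv2.convexHull(max(cs,key=cv2.contourArea))
def cen(h):
    M=cv2.moments(h); return np.array([M["m10"],M["m01"]])/M["m00"]
E
cat > m.py <<'E'
from h import *
C={n:eyes.camera(n) for n in("top","side")}
near={"top":{"block":dict(yellow=(143,249),green=(180,251),red=(217,253),blue=(293,258)),"rack":dict(red=(173,153),blue=(209,153),yellow=(279,153),green=(314,154))},
"side":{"block":dict(yellow=(298,294),green=(306,262),red=(315,230),blue=(328,177)),"rack":dict(red=(194,258),blue=(206,227),yellow=(227,176),green=(234,153))}}
K={"block":dict(yellow=2,green=1,red=0,blue=-2),"rack":dict(red=2,blue=1,yellow=-1,green=-2)}
Z={"block":.101,"rack":.08}
th=np.arange(0,6.28,.05); circ=np.c_[np.cos(th),np.sin(th),0*th]*.027
for row in K:
  for cams in (["top"],["side"],["top","side"]):
    meas=[(n,c,cen(blob(C[n]["img"],c,near[n][row][c],24 if row=="rack" else 20)),) for n in cams for c in K[row]]
    def pos(p,k): return np.array([p[0]-70e-3*k*np.sin(p[2]),p[1]+70e-3*k*np.cos(p[2]),Z[row]])
    f=lambda p: np.concatenate([proj(C[n],pos(p,K[row][c]))[0]-m for n,c,m in meas])
    s=least_squares(f,[.3,0,0],loss="soft_l1")
    print(row,cams,s.x.round(4),"res px",s.fun.shape,f(s.x).reshape(-1,2).round(1).tolist())
    if len(cams)==2: print({c:pos(s.x,k).round(4).tolist() for c,k in K[row].items()})
print(R.from_quat(sensors.get_obs()["tool_rot"]).as_matrix().round(3))
for n in C:
    im=C[n]["img"].copy()
    for row in K:
        for c in K[row]: cv2.polylines(im,[blob(im*1,c,near[n][row][c],24 if row=="rack" else 20)],True,(255,0,255))
    C[n]["v"]=im
cv2.imwrite("pics/ov.png",cv2.resize(np.hstack([C["top"]["v"][120:300,110:350],C["side"]["v"][130:310,150:390]]),None,fx=1.66,fy=1.66)[:,:,::-1])
E
python3 m.py
```

```text
block ['top'] [ 0.457   0.046  -0.0732] res px (8,) [[-0.4, -0.0], [-0.2, -0.1], [0.1, 0.1], [0.4, 0.0]]
block ['side'] [ 0.4538  0.0536 -0.1379] res px (8,) [[-1.8, -0.4], [0.8, 0.2], [2.8, 0.9], [-0.9, -0.6]]
block ['top', 'side'] [ 0.4572  0.0485 -0.0884] res px (16,) [[-1.5, -1.3], [-1.4, -0.8], [-1.2, -0.1], [-1.0, 1.0], [0.7, -2.3], [1.2, -2.0], [1.3, -1.6], [-5.8, -3.3]]
{'yellow': [0.4696, 0.188, 0.101], 'green': [0.4634, 0.1182, 0.101], 'red': [0.4572, 0.0485, 0.101], 'blue': [0.4449, -0.091, 0.101]}
rack ['top'] [ 0.6575 -0.0037 -0.0162] res px (8,) [[-0.4, -0.1], [-0.1, -0.0], [0.3, 0.3], [0.2, -0.2]]
rack ['side'] [ 0.6596  0.0033 -0.0262] res px (8,) [[0.3, -0.9], [0.0, 0.1], [-2.4, 1.6], [0.8, -0.0]]
rack ['top', 'side'] [ 0.6585 -0.0019 -0.0239] res px (16,) [[-1.3, -1.0], [-1.0, -0.7], [-0.7, 0.1], [-0.7, -0.1], [1.9, -3.1], [1.4, -1.9], [-1.4, -0.1], [1.6, -1.5]]
{'red': [0.6619, 0.1381, 0.08], 'blue': [0.6602, 0.0681, 0.08], 'yellow': [0.6568, -0.0718, 0.08], 'green': [0.6552, -0.1418, 0.08]}
[[-0.945  0.326 -0.001]
 [ 0.326  0.945 -0.001]
 [ 0.    -0.001 -1.   ]]
```

View pics/ov.png

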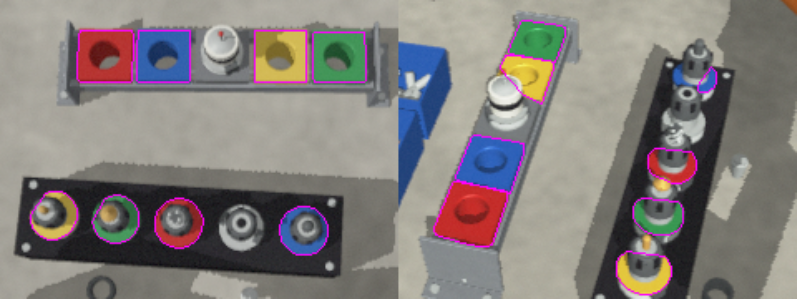

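The overlay shows all rings and plates in the top view outlined cleanly, with residuals under 0.5 px. In the side view the far parts are hidden by nuts and the probe, so I rely mostly on the top view. First I turn the tool to yaw 0, so that tool x is world y, tool y is world x and z is down.

Emit:
drive_tool --deltas '[[[0, 0, -7, 0, 0, 0.1239], [0, 0, -7, 0, 0, 0.1239], [0, 0, -7, 0, 0, 0.1239], [0, 0, -7, 0, 0, 0.1239], [0, 0, -7, 0, 0, 0.1239], [0, 0, -7, 0, 0, 0.1239], [0, 0, -7, 0, 0, 0.1239], [0, 0, -7, 0, 0, 0.1239]]]' --gripper 100 --squeeze 40

```text
time: 0.87
position: [0.2102, 0.5878, 0.2973]
tool_rot: [0.618, 0.786, -0.001, 0.005]
ft_force: [-2.0, 0.5, 0.3]
grip_width: 0.0868
grip_force: 0.0
```

Emit:
drive_tool --deltas '[[[0, 0, 0, 0, 0, 0.1239], [0, 0, 0, 0, 0, 0.1239], [0, 0, 0, 0, 0, 0], [0, 0, 0, 0, 0, 0]]]'

```text
time: 1.2
position: [0.2035, 0.5907, 0.3003]
tool_rot: [0.706, 0.708, -0.0, 0.0]
ft_force: [0.0, 0.3, -0.8]
grip_width: 0.087
grip_force: 0.0
```

Emit:
drive_tool --deltas '[[[-25, 16, 0, 0, 0, 0], [-25, 16, 0, 0, 0, 0], [-25, 17, 0, 0, 0, 0], [-25, 17, 0, 0, 0, 0], [-25, 17, 0, 0, 0, 0], [-25, 17, 0, 0, 0, 0], [-25, 17, 0, 0, 0, 0], [-25, 17, 0, 0, 0, 0]]]'

```text
time: 1.87
position: [0.3379, 0.3898, 0.3006]
tool_rot: [0.706, 0.709, 0.0, 0.0]
ft_force: [0.7, 0.8, -0.8]
grip_width: 0.0872
grip_force: 0.0
```

Emit:
drive_tool --deltas '[[[-25, 16, 0, 0, 0, 0], [-25, 16, 0, 0, 0, 0], [-25, 16, 0, 0, 0, 0], [-25, 16, 0, 0, 0, 0], [-25, 16, 0, 0, 0, 0], [-25, 16, 0, 0, 0, 0], [-25, 17, 0, 0, 0, 0], [-25, 17, 0, 0, 0, 0]]]'

```text
time: 2.53
position: [0.4679, 0.1898, 0.3007]
tool_rot: [0.706, 0.708, 0.0, 0.0]
ft_force: [0.2, 0.6, -1.1]
grip_width: 0.0869
grip_force: 0.0
```

Emit:
drive_tool --deltas '[[[-3, 0, 0, 0, 0, 0], [0, 0, 0, 0, 0, 0], [0, 0, 0, 0, 0, 0]]]'

```text
time: 2.78
position: [0.467, 0.1881, 0.3004]
tool_rot: [0.707, 0.707, -0.0, -0.001]
ft_force: [-0.6, 0.3, 0.0]
grip_width: 0.0875
grip_force: 0.0
```

Emit:
drive_tool --deltas '[[[0, 0, 25, 0, 0, 0], [0, 0, 30, 0, 0, 0], [0, 0, 30, 0, 0, 0], [0, 0, 30, 0, 0, 0], [0, 0, 25, 0, 0, 0], [0, 0, 15, 0, 0, 0], [0, 0, 14, 0, 0, 0], [0, 0, 0, 0, 0, 0]]]'

```text
time: 3.45
position: [0.4648, 0.1889, 0.1292]
tool_rot: [0.706, 0.708, -0.002, -0.002]
ft_force: [0.2, -0.0, -0.1]
grip_width: 0.0871
grip_force: 0.0
```

```bash
python3 - <<'E'
from h import *
a=eyes.camera("side")["img"][160:350,200:400]; b=eyes.camera("top")["img"][170:360,60:260]
cv2.imwrite("pics/g1.png",cv2.resize(np.hstack([a,b]),None,fx=2,fy=2)[:,:,::-1]); print(sensors.get_obs()["position"],sensors.get_obs()["ft_force"])
E
```

```text
[0.46677279 0.18896785 0.13149708] [ 0.32981351 -0.21603945  0.384319  ]
```

View pics/g1.png

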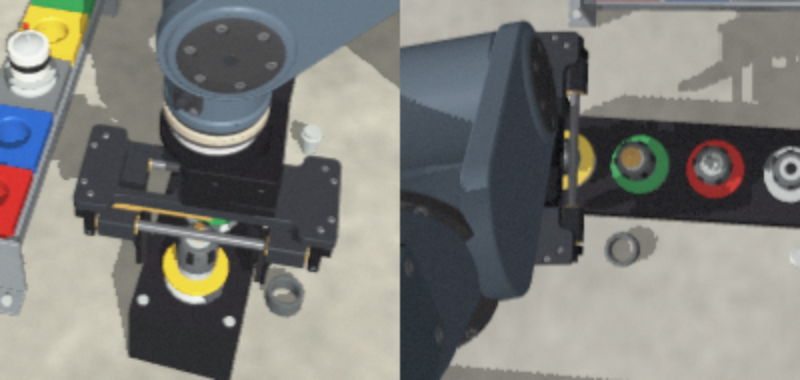

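```bash
python3 - <<'E'
from h import *
for n in("side","top"):
    c=eyes.camera(n); print(n,proj(c,[[.467,.189,.128],[.467,.189,.15],[.467-.045,.189,.108],[.467+.045,.189,.108],[.467,.189,.101],[.467,.189,.16]]).round(1).tolist())
    h=blob(c["img"],"yellow",(298,294) if n=="side" else (143,249),20); print(cv2.boundingRect(h))
c=eyes.camera("side")
cv2.imwrite("pics/g2.png",cv2.resize(c["img"][230:330,230:370],None,fx=5,fy=5,interpolation=2)[:,:,::-1])
E
```

```text
side [[300.3, 283.2], [301.1, 275.5], [327.2, 294.6], [272.5, 285.3], [299.4, 292.2], [301.4, 272.0]]
(281, 281, 34, 27)
top [[136.8, 248.0], [133.9, 246.4], [138.5, 274.0], [140.2, 225.1], [140.2, 249.7], [132.6, 245.7]]
(148, 237, 9, 24)
```

View pics/g2.png

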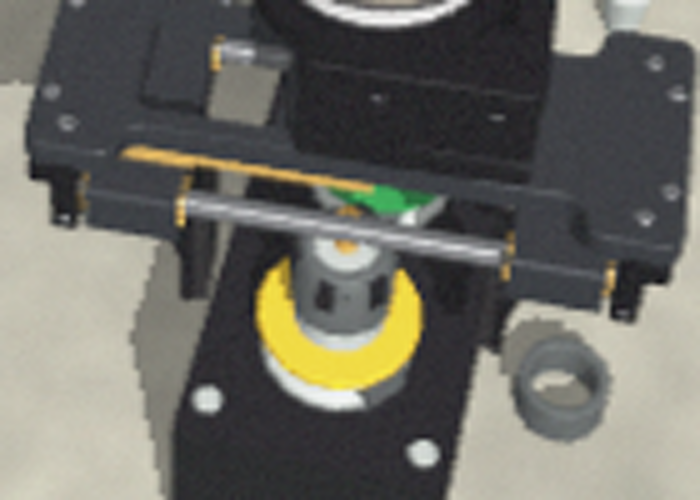

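The side crop shows the left fingertip's lower end at about (268,289.5), the right one at about (328,300), and the nut's top end at about (299,280). The nut may sit a few mm nearer this camera (+y) than the fingers. I check that against the projection before closing.

```bash
python3 - <<'E'
from h import *
o=sensors.get_obs()["position"]; c=eyes.camera("side")
for x in(-.0585,-.0435,.0435,.0585):
  print(x,proj(c,[[o[0]+x,o[1]+s*.0095,o[2]-.022] for s in(-1,1)]).round(1).tolist())
# ring model fit using lower (visible) hull of ring, top edge circle z=.101 & bottom z=.096
th=np.linspace(0,2*np.pi,200)
def hull(x,y):
    P=np.concatenate([proj(c,np.c_[x+.027*np.cos(th),y+.027*np.sin(th),0*th+z]) for z in(.101,.096)])
    return cv2.convexHull(P.astype(np.float32))
for near,col in(((298,294),"yellow"),((315,230),"red")):
    h=blob(c["img"],col,near,20).reshape(-1,2).astype(float); print(col,h.min(0),h.max(0))
    for y0 in((.184,.188,.192,.196) if col=="yellow" else (.044,.048,.052,.056)):
        q=hull(.467 if col=="yellow" else .457,y0).reshape(-1,2); print(y0,q.min(0),q.max(0))
E
```

```text
-0.0585 [[335.6, 289.8], [334.5, 299.9]]
-0.0435 [[326.4, 288.2], [325.1, 298.3]]
0.0435 [[273.9, 279.3], [271.7, 289.1]]
0.0585 [[264.9, 277.8], [262.7, 287.5]]
yellow [281. 281.] [314. 307.]
0.184 [283.35693 275.6679 ] [316.28085 305.76254]
0.188 [282.9517  277.65228] [315.9829 307.9335]
0.192 [282.54376 279.64966] [315.68298 310.1193 ]
0.196 [282.1331 281.6602] [315.381  312.3201]Traceback (most recent call last):
  File "<stdin>", line 11, in <module>
  File "h.py", line 17, in blob
    n,l,st,_=cv2.connectedComponentsWithStats(m); k=1+np.argmax(st[1:,4])
                                                      ~~~~~~~~~^^^^^^^^^^
    return _wrapfunc(a, 'argmax', axis=axis, out=out, **kwds)
    return bound(*args, **kwds)
ValueError: attempt to get argmax of an empty sequence
```

The ring's lower edge is at row 307, which gives y≈0.187. The fingertips fall within about 1.5 px of their projection, so the two views agree. I shift slightly, close and lift.

Emit:
drive_tool --deltas '[[[-1.5, 1, 0, 0, 0, 0], [0, 0, 0, 0, 0, 0], [0, 0, 0, 0, 0, 0], [0, 0, 0, 0, 0, 0], [0, 0, 0, 0, 0, 0], [0, 0, 0, 0, 0, 0], [0, 0, 0, 0, 0, 0], [0, 0, 0, 0, 0, 0]]]' --gripper 0 --squeeze 45

```text
time: 4.42
position: [0.4685, 0.1864, 0.1315]
tool_rot: [0.707, 0.707, -0.0, -0.0]
ft_force: [0.0, -0.3, -0.6]
grip_width: 0.0415
grip_force: 0.0
```

Emit:
drive_tool --deltas '[[[0, 0, 0, 0, 0, 0], [0, 0, 0, 0, 0, 0], [0, 0, 0, 0, 0, 0], [0, 0, 0, 0, 0, 0]]]'

```text
time: 4.75
position: [0.4689, 0.1864, 0.1315]
tool_rot: [0.707, 0.707, 0.0, 0.0]
ft_force: [1.8, -0.4, -0.8]
grip_width: 0.0321
grip_force: 45.0
```

Emit:
drive_tool --deltas '[[[0, 0, -10, 0, 0, 0], [0, 0, -20, 0, 0, 0], [0, 0, -25, 0, 0, 0], [0, 0, -25, 0, 0, 0], [0, 0, -30, 0, 0, 0], [0, 0, -30, 0, 0, 0], [0, 0, -20, 0, 0, 0], [0, 0, -10, 0, 0, 0]]]'

```text
time: 5.42
position: [0.4685, 0.1866, 0.3044]
tool_rot: [0.707, 0.707, 0.001, 0.001]
ft_force: [-0.1, 0.3, -6.1]
grip_width: 0.0321
grip_force: 45.0
```

Emit:
drive_tool --deltas '[[[0, 0, 0, 0, 0, 0], [0, 0, 0, 0, 0, 0]]]'

```text
time: 5.58
position: [0.4674, 0.1863, 0.3014]
tool_rot: [0.707, 0.707, -0.001, -0.0]
ft_force: [0.4, 0.5, -6.6]
grip_width: 0.0325
grip_force: 45.0
```

```bash
python3 - <<'E'
from h import *
c=eyes.camera("side"); o=sensors.get_obs()["position"]; print(o)
print(proj(c,[o-[0,0,.003+.012-.012+.0295]]))
cv2.imwrite("pics/l1.png",cv2.resize(c["img"][130:350,190:410],None,fx=2.5,fy=2.5,interpolation=2)[:,:,::-1])
E
```

```text
[0.4669555  0.18620166 0.30048247]
[[306.07562426 226.82428495]]
```

View pics/l1.png

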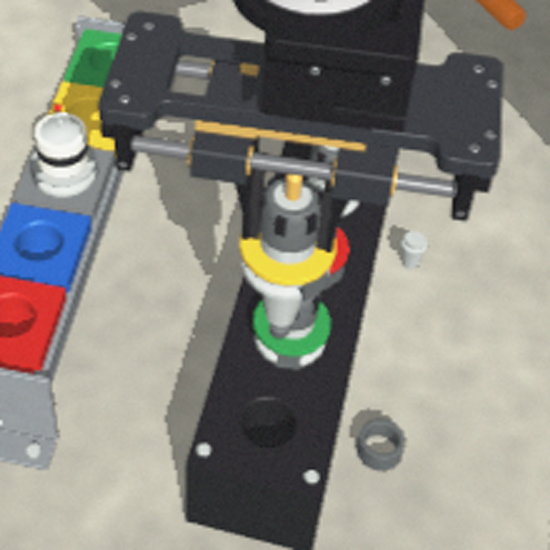

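Yellow is held upright and its hole in the block is empty. Next I carry it over its pocket.

Emit:
drive_tool --deltas '[[[-10, 8, 0, 0, 0, 0], [-18, 13, 0, 0, 0, 0], [-20, 15, 0, 0, 0, 0], [-20, 15, 0, 0, 0, 0], [-20, 15, 0, 0, 0, 0], [-20, 15, 0, 0, 0, 0], [-20, 15, 0, 0, 0, 0], [-20, 15, 0, 0, 0, 0]]]'

```text
time: 6.3
position: [0.5794, 0.0366, 0.2993]
tool_rot: [0.707, 0.707, -0.001, -0.002]
ft_force: [0.8, 0.7, -6.3]
grip_width: 0.0325
grip_force: 45.0
```

Emit:
drive_tool --deltas '[[[-20, 15, 0, 0, 0, 0], [-20, 15, 0, 0, 0, 0], [-20, 15, 0, 0, 0, 0], [-20, 15, 0, 0, 0, 0], [-20, 12, 0, 0, 0, 0], [-10, 6.4, 0, 0, 0, 0], [0, 0, 0, 0, 0, 0], [0, 0, 0, 0, 0, 0]]]'

```text
time: 6.97
position: [0.657, -0.0719, 0.2996]
tool_rot: [0.708, 0.707, -0.001, -0.002]
ft_force: [-0.7, 0.1, -5.0]
grip_width: 0.0325
grip_force: 45.0
```

```bash
python3 - <<'E'
from h import *
C={n:eyes.camera(n) for n in("side","top")}; c=C["side"]; o=sensors.get_obs()["position"]; print(o)
K=dict(red=2,blue=1,green=-2); near=dict(red=(194,258),blue=(206,227),green=(234,153))
cen_={k:cen(blob(c["img"],k,near[k],24)) for k in("red","blue")}
P=lambda p,k: np.array([p[0]-.07*k*np.sin(p[2]),p[1]+.07*k*np.cos(p[2]),.08])
for fix in(-.0162,-.026):
  f=lambda p: np.concatenate([proj(c,P([p[0],p[1],fix],K[k]))[0]-m for k,m in cen_.items()])
  s=least_squares(f,[.66,0]); print(fix,s.x,s.fun.round(1),[P([*s.x,fix],k).round(4).tolist() for k in(2,1,-1,-2)])
print(proj(c,[o-[0,0,.0335]]))
cv2.imwrite("pics/p1.png",cv2.resize(np.hstack([c["img"][60:280,140:340],C["top"]["img"][60:280,150:350]]),None,fx=2,fy=2,interpolation=2)[:,:,::-1])
E
```

```text
[ 0.65672366 -0.07043961  0.30050082]
-0.0162 [0.66064493 0.00427637] [ 0.3 -0.4 -0.3  0.4] [[0.6629, 0.1443, 0.08], [0.6618, 0.0743, 0.08], [0.6595, -0.0657, 0.08], [0.6584, -0.1357, 0.08]]
-0.026 [0.65959894 0.00429839] [ 0.1 -0.4 -0.1  0.5] [[0.6632, 0.1443, 0.08], [0.6614, 0.0743, 0.08], [0.6578, -0.0657, 0.08], [0.656, -0.1357, 0.08]]
[[220.95860941 102.13902845]]
```

View pics/p1.png

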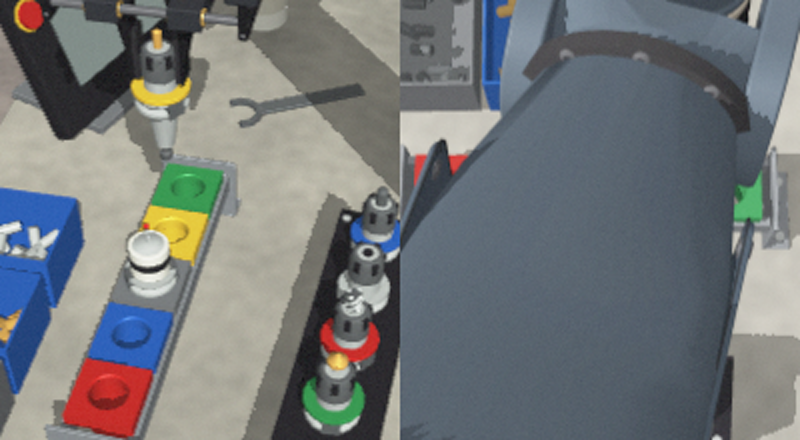

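The side view shows the yellow holder hanging upright at (220,105). The rack lies below it, and the top view is hidden by the arm. The cameras disagree by several mm on y here, so I lower to just above the plate and compare tip and hole in the same place.

Emit:
drive_tool --deltas '[[[0, 0, 15, 0, 0, 0], [0, 0, 20, 0, 0, 0], [0, 0, 20, 0, 0, 0], [0, 0, 20, 0, 0, 0], [0, 0, 10, 0, 0, 0], [0, 0, 0, 0, 0, 0], [0, 0, 0, 0, 0, 0], [0, 0, 0, 0, 0, 0]]]'

```text
time: 7.73
position: [0.6589, -0.0714, 0.2181]
tool_rot: [0.707, 0.707, 0.001, 0.001]
ft_force: [0.9, 0.2, -5.2]
grip_width: 0.0326
grip_force: 45.0
```

```bash
cat >> h.py <<'E'
th=np.linspace(0,2*np.pi,240)
def ringhull(c,x,y,z0):
    P=np.concatenate([proj(c,np.c_[x+.027*np.cos(th),y+.027*np.sin(th),0*th+z0+z]) for z in(.021,.016)])
    return cv2.convexHull(P.astype(np.float32)).reshape(-1,2)
def ringfit(c,col,near,z0,guess,win=22):
    "ring centre from left/right/lower extents of the ring blob, flange underside at z0"
    h=blob(c["img"],col,near,win).reshape(-1,2); e=np.array([h[:,0].min()-.0,h[:,0].max()+1,h[:,1].max()+1])-.5*np.array([1,1,1])
    f=lambda p:(lambda q: np.array([q[:,0].min(),q[:,0].max(),q[:,1].max()])-e)(ringhull(c,*p,z0))
    s=least_squares(f,guess,x_scale=.01,diff_step=1e-2); return s.x.round(4),s.fun.round(1)
E
python3 - <<'E'
from h import *
c=eyes.camera("side"); o=sensors.get_obs()["position"]; print(o)
n=proj(c,[o-[0,0,.033]])[0]; print(n)
print("held",ringfit(c,"yellow",n,o[2]-.0515,o[:2]))
for col,near,g in(("green",(306,262),(.462,.118)),("red",(315,230),(.457,.048)),("blue",(328,177),(.447,-.092))):
    print(col,ringfit(c,col,near,.08,g,20))
print(proj(c,[o-[0,0,.1175],[.6564,-.0718,.08],[.659,-.0657,.08]]))
cv2.imwrite("pics/p2.png",cv2.resize(c["img"][100:220,170:290],None,fx=5,fy=5,interpolation=2)[:,:,::-1])
E
```

```text
[ 0.65907956 -0.07157836  0.21844321]
[222.58760981 136.09625054]
held (array([ 0.6603, -0.0683]), array([-0.1,  0.1, -0. ]))
green (array([0.4659, 0.1168]), array([-0.1,  0.1, -0. ]))
red (array([0.4596, 0.0481]), array([ 0.1, -0.1,  0. ]))
blue (array([ 0.4351, -0.0975]), array([-7.5,  7.5, -0.4]))
[[225.0806754  167.54662153]
 [226.92723719 174.86079045]
 [224.99112496 176.7313202 ]]
```

View pics/p2.png

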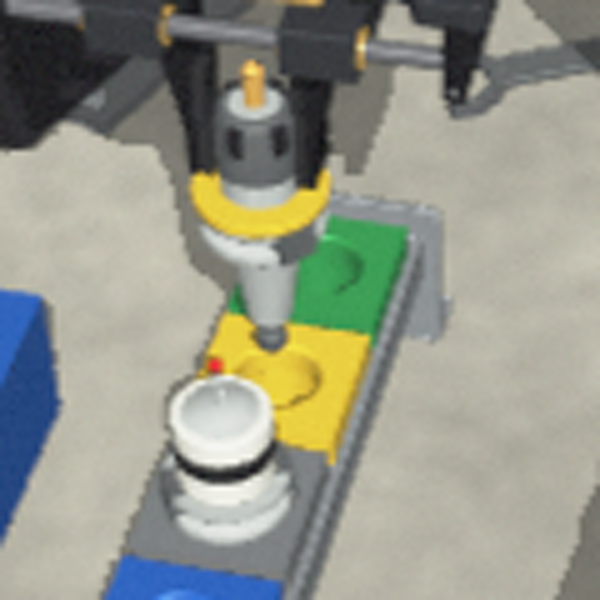

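The stud tip is at (224,168) and the yellow hole's centre at about (225.6,175.4), so the tip is above the hole to within 1–2 mm. I lower in steps and watch the force.

Emit:
drive_tool --deltas '[[[0.5, -1.5, 10, 0, 0, 0], [0, 0, 12, 0, 0, 0], [0, 0, 12, 0, 0, 0], [0, 0, 10, 0, 0, 0], [0, 0, 6, 0, 0, 0], [0, 0, 0, 0, 0, 0]]]'

```text
time: 8.28
position: [0.6549, -0.0708, 0.1637]
tool_rot: [0.707, 0.707, -0.001, -0.002]
ft_force: [0.1, 0.1, -6.0]
grip_width: 0.0321
grip_force: 45.0
```

Emit:
drive_tool --deltas '[[[0, 0, 8, 0, 0, 0], [0, 0, 6, 0, 0, 0], [0, 0, 4, 0, 0, 0], [0, 0, 0, 0, 0, 0], [0, 0, 0, 0, 0, 0]]]'

```text
time: 8.7
position: [0.6564, -0.0711, 0.1483]
tool_rot: [0.707, 0.707, -0.0, -0.0]
ft_force: [-0.2, 0.5, -5.3]
grip_width: 0.0324
grip_force: 45.0
```

Emit:
drive_tool --deltas '[[[0, 0, 4, 0, 0, 0], [0, 0, 3, 0, 0, 0], [0, 0, 3, 0, 0, 0], [0, 0, 0, 0, 0, 0], [0, 0, 0, 0, 0, 0]]]'

```text
time: 9.12
position: [0.6565, -0.0712, 0.1384]
tool_rot: [0.707, 0.707, -0.0, 0.0]
ft_force: [0.1, -0.6, -5.6]
grip_width: 0.0319
grip_force: 45.0
```

Emit:
drive_tool --deltas '[[[0, 0, 2, 0, 0, 0], [0, 0, 2, 0, 0, 0], [0, 0, 1, 0, 0, 0], [0, 0, 0, 0, 0, 0], [0, 0, 0, 0, 0, 0]]]'

```text
time: 9.53
position: [0.6569, -0.0714, 0.1336]
tool_rot: [0.707, 0.707, 0.0, 0.001]
ft_force: [1.7, -1.7, -6.4]
grip_width: 0.0322
grip_force: 45.0
```

Light side force (1.7 N): the taper is just touching the rim. On to seating.

Emit:
drive_tool --deltas '[[[0, 0, 1, 0, 0, 0], [0, 0, 1, 0, 0, 0], [0, 0, 0, 0, 0, 0], [0, 0, 0, 0, 0, 0]]]'

```text
time: 9.87
position: [0.6571, -0.0714, 0.1318]
tool_rot: [0.707, 0.707, 0.0, 0.001]
ft_force: [2.1, -2.4, -4.2]
grip_width: 0.0321
grip_force: 45.0
```

Emit:
drive_tool --deltas '[[[0, 0, 1, 0, 0, 0], [0, 0, 0, 0, 0, 0], [0, 0, 0, 0, 0, 0]]]'

```text
time: 10.12
position: [0.6571, -0.0716, 0.1316]
tool_rot: [0.707, 0.707, 0.0, 0.001]
ft_force: [0.9, -2.3, 1.2]
grip_width: 0.0321
grip_force: 45.0
```

It is seated: the vertical force went from −6 to +1 N. I release, then rise.

Emit:
drive_tool --deltas '[[[0, 0, 0, 0, 0, 0], [0, 0, 0, 0, 0, 0], [0, 0, 0, 0, 0, 0], [0, 0, 0, 0, 0, 0], [0, 0, 0, 0, 0, 0], [0, 0, 0, 0, 0, 0]]]' --gripper 100

```text
time: 10.62
position: [0.6561, -0.0707, 0.1303]
tool_rot: [0.707, 0.707, -0.0, -0.0]
ft_force: [0.0, -0.2, -1.0]
grip_width: 0.0645
grip_force: 0.0
```

Emit:
drive_tool --deltas '[[[0, 0, 0, 0, 0, 0], [0, 0, -10, 0, 0, 0], [0, 0, -20, 0, 0, 0], [0, 0, -20, 0, 0, 0], [0, 0, -20, 0, 0, 0], [0, 0, -15, 0, 0, 0], [0, 0, -5, 0, 0, 0], [0, 0, 0, 0, 0, 0]]]'

```text
time: 11.28
position: [0.6575, -0.0714, 0.223]
tool_rot: [0.707, 0.707, 0.001, 0.002]
ft_force: [0.5, 0.6, -0.4]
grip_width: 0.0872
grip_force: 0.0
```

Emit:
drive_tool --deltas '[[[10, -10, 0, 0, 0, 0], [20, -20, 0, 0, 0, 0], [23, -24, 0, 0, 0, 0], [23, -24, 0, 0, 0, 0], [23, -24, 0, 0, 0, 0], [23, -24, 0, 0, 0, 0], [23, -24, 0, 0, 0, 0], [20, -20, 0, 0, 0, 0]]]'

```text
time: 11.95
position: [0.4834, 0.0951, 0.2194]
tool_rot: [0.707, 0.707, -0.001, -0.001]
ft_force: [0.4, 0.4, 0.2]
grip_width: 0.0872
grip_force: 0.0
```

Emit:
drive_tool --deltas '[[[15, -15, 0, 0, 0, 0], [7.5, -8, 0, 0, 0, 0], [0, 0, 0, 0, 0, 0], [0, 0, 0, 0, 0, 0], [0, 0, 0, 0, 0, 0]]]'

```text
time: 12.37
position: [0.4649, 0.1157, 0.2205]
tool_rot: [0.707, 0.707, 0.0, 0.001]
ft_force: [-0.3, -0.6, -0.1]
grip_width: 0.087
grip_force: 0.0
```

```bash
python3 - <<'E'
from h import *
c=eyes.camera("side"); print(sensors.get_obs()["position"])
h=blob(c["img"],"yellow",(227,166),24).reshape(-1,2); print(h.min(0),h.max(0))
q=ringhull(c,.657,-.072,.08); print(q.min(0),q.max(0))
cv2.imwrite("pics/p3.png",cv2.resize(c["img"][100:340,150:390],None,fx=2.5,fy=2.5,interpolation=2)[:,:,::-1])
E
```

```text
[0.4650025  0.11555323 0.22050228]
[211 162] [243 189]
[212.92401 158.50282] [239.36594 178.6231 ]
```

View pics/p3.png

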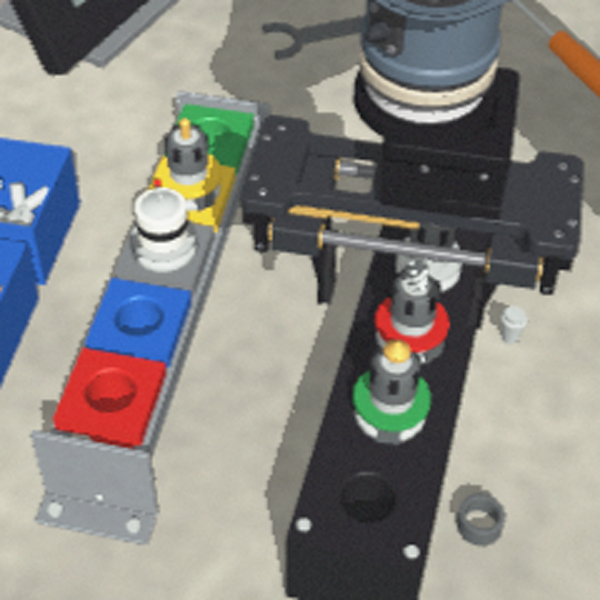

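Yellow stands upright in its pocket at (225,165). The gripper is above green. I descend and grip.

Emit:
drive_tool --deltas '[[[0.7, -1, 15, 0, 0, 0], [0, 0, 20, 0, 0, 0], [0, 0, 20, 0, 0, 0], [0, 0, 18, 0, 0, 0], [0, 0, 10, 0, 0, 0], [0, 0, 6, 0, 0, 0], [0, 0, 0, 0, 0, 0], [0, 0, 0, 0, 0, 0]]]'

```text
time: 13.08
position: [0.4632, 0.1166, 0.1315]
tool_rot: [0.707, 0.707, 0.0, 0.0]
ft_force: [-0.7, 0.3, 1.5]
grip_width: 0.087
grip_force: 0.0
```

Emit:
drive_tool --deltas '[[[0, 0, 0, 0, 0, 0], [0, 0, 0, 0, 0, 0], [0, 0, 0, 0, 0, 0], [0, 0, 0, 0, 0, 0], [0, 0, 0, 0, 0, 0], [0, 0, 0, 0, 0, 0], [0, 0, 0, 0, 0, 0], [0, 0, 0, 0, 0, 0]]]' --gripper 0

```text
time: 13.75
position: [0.4624, 0.1171, 0.1316]
tool_rot: [0.707, 0.707, 0.0, 0.0]
ft_force: [0.6, 0.4, 0.6]
grip_width: 0.0416
grip_force: 0.0
```

Emit:
drive_tool --deltas '[[[0, 0, 0, 0, 0, 0], [0, 0, 0, 0, 0, 0], [0, 0, 0, 0, 0, 0], [0, 0, 0, 0, 0, 0]]]'

```text
time: 14.08
position: [0.4634, 0.1171, 0.1317]
tool_rot: [0.707, 0.707, 0.001, 0.001]
ft_force: [2.0, 0.1, -1.2]
grip_width: 0.0325
grip_force: 45.0
```

Emit:
drive_tool --deltas '[[[0, 0, -10, 0, 0, 0], [0, 0, -20, 0, 0, 0], [0, 0, -25, 0, 0, 0], [0, 0, -25, 0, 0, 0], [0, 0, -30, 0, 0, 0], [0, 0, -30, 0, 0, 0], [0, 0, -20, 0, 0, 0], [0, 0, -10, 0, 0, 0]]]'

```text
time: 14.75
position: [0.462, 0.1172, 0.3033]
tool_rot: [0.707, 0.707, 0.0, 0.0]
ft_force: [1.0, -0.2, -5.5]
grip_width: 0.0325
grip_force: 45.0
```

Emit:
drive_tool --deltas '[[[-10, 8, 0, 0, 0, 0], [-18, 13, 0, 0, 0, 0], [-20, 15, 0, 0, 0, 0], [-20, 15, 0, 0, 0, 0], [-20, 15, 0, 0, 0, 0], [-20, 15, 0, 0, 0, 0], [-20, 15, 0, 0, 0, 0], [-20, 15, 0, 0, 0, 0]]]'

```text
time: 15.42
position: [0.5725, -0.0325, 0.2986]
tool_rot: [0.707, 0.707, -0.002, -0.003]
ft_force: [0.8, -0.2, -5.6]
grip_width: 0.0323
grip_force: 45.0
```

Emit:
drive_tool --deltas '[[[-20, 15, 0, 0, 0, 0], [-20, 15, 0, 0, 0, 0], [-20, 15, 0, 0, 0, 0], [-20, 15, 0, 0, 0, 0], [-20, 15, 0, 0, 0, 0], [-12, 7, 0, 0, 0, 0], [0, 0, 0, 0, 0, 0], [0, 0, 0, 0, 0, 0]]]'

```text
time: 16.08
position: [0.6541, -0.1439, 0.298]
tool_rot: [0.708, 0.706, -0.001, -0.003]
ft_force: [-0.2, 0.3, -5.1]
grip_width: 0.0322
grip_force: 45.0
```

Emit:
drive_tool --deltas '[[[0, 0, 15, 0, 0, 0], [0, 0, 20, 0, 0, 0], [0, 0, 20, 0, 0, 0], [0, 0, 20, 0, 0, 0], [0, 0, 8, 0, 0, 0], [0, 0, 0, 0, 0, 0], [0, 0, 0, 0, 0, 0], [0, 0, 0, 0, 0, 0]]]'

```text
time: 16.75
position: [0.6561, -0.1429, 0.2198]
tool_rot: [0.707, 0.707, 0.0, 0.001]
ft_force: [-0.3, -0.9, -5.6]
grip_width: 0.0324
grip_force: 45.0
```

```bash
python3 - <<'E'
from h import *
c=eyes.camera("side"); o=sensors.get_obs()["position"]; print(o)
n=proj(c,[o-[0,0,.033]])[0]
print("held",ringfit(c,"green",n,o[2]-.0515,o[:2]))
print(proj(c,[o-[0,0,.1175],[.656,-.143,.08]]))
cv2.imwrite("pics/p4.png",cv2.resize(c["img"][80:200,180:300],None,fx=5,fy=5,interpolation=2)[:,:,::-1])
E
```

```text
[ 0.65635552 -0.14310645  0.22015765]
held (array([ 0.6576, -0.1426]), array([-0.9,  0.9, -0.1]))
[[234.50536155 144.32673515]
 [235.09843551 152.19020257]]
```

View pics/p4.png

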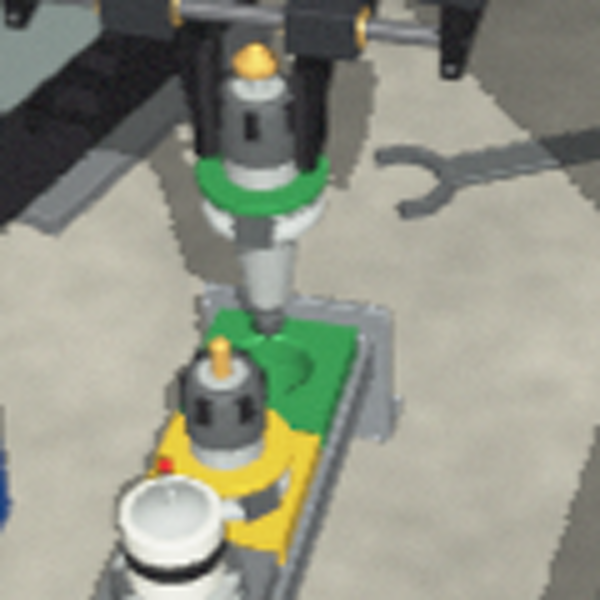

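The green stud tip is at (233.5,145.5) and the hole at about (235,152.4), as predicted for alignment. I lower it.

Emit:
drive_tool --deltas '[[[0, 0, 10, 0, 0, 0], [0, 0, 13, 0, 0, 0], [0, 0, 13, 0, 0, 0], [0, 0, 10, 0, 0, 0], [0, 0, 6, 0, 0, 0], [0, 0, 0, 0, 0, 0]]]'

```text
time: 17.3
position: [0.6546, -0.1426, 0.1649]
tool_rot: [0.707, 0.707, -0.001, -0.001]
ft_force: [0.2, 0.3, -5.9]
grip_width: 0.0322
grip_force: 45.0
```

Emit:
drive_tool --deltas '[[[0, 0, 8, 0, 0, 0], [0, 0, 7, 0, 0, 0], [0, 0, 5, 0, 0, 0], [0, 0, 4, 0, 0, 0], [0, 0, 3, 0, 0, 0], [0, 0, 2, 0, 0, 0], [0, 0, 0, 0, 0, 0], [0, 0, 0, 0, 0, 0]]]'

```text
time: 17.97
position: [0.6556, -0.1429, 0.1376]
tool_rot: [0.707, 0.707, 0.0, 0.0]
ft_force: [0.1, 0.1, -5.5]
grip_width: 0.0326
grip_force: 45.0
```

Emit:
drive_tool --deltas '[[[0, 0, 2, 0, 0, 0], [0, 0, 2, 0, 0, 0], [0, 0, 1, 0, 0, 0], [0, 0, 0, 0, 0, 0], [0, 0, 0, 0, 0, 0]]]'

```text
time: 18.38
position: [0.6554, -0.1429, 0.1325]
tool_rot: [0.707, 0.707, -0.0, -0.0]
ft_force: [-0.6, -0.9, -4.3]
grip_width: 0.0322
grip_force: 45.0
```

Emit:
drive_tool --deltas '[[[0, 0, 1, 0, 0, 0], [0, 0, 0.5, 0, 0, 0], [0, 0, 0, 0, 0, 0], [0, 0, 0, 0, 0, 0]]]'

```text
time: 18.72
position: [0.6557, -0.143, 0.1317]
tool_rot: [0.707, 0.707, 0.0, 0.0]
ft_force: [0.0, 0.4, -0.6]
grip_width: 0.0323
grip_force: 45.0
```

Emit:
drive_tool --deltas '[[[0, 0, 0, 0, 0, 0], [0, 0, 0, 0, 0, 0], [0, 0, 0, 0, 0, 0], [0, 0, 0, 0, 0, 0], [0, 0, 0, 0, 0, 0], [0, 0, 0, 0, 0, 0], [0, 0, 0, 0, 0, 0]]]' --gripper 100

```text
time: 19.3
position: [0.6555, -0.1429, 0.1311]
tool_rot: [0.707, 0.707, 0.0, 0.0]
ft_force: [-0.5, 0.6, -0.0]
grip_width: 0.0713
grip_force: 0.0
```

Emit:
drive_tool --deltas '[[[0, 0, -10, 0, 0, 0], [0, 0, -20, 0, 0, 0], [0, 0, -20, 0, 0, 0], [0, 0, -20, 0, 0, 0], [0, 0, -15, 0, 0, 0], [0, 0, -5, 0, 0, 0], [0, 0, 0, 0, 0, 0]]]'

```text
time: 19.88
position: [0.6565, -0.1432, 0.2235]
tool_rot: [0.707, 0.707, 0.001, 0.002]
ft_force: [-0.4, -1.4, -0.4]
grip_width: 0.0868
grip_force: 0.0
```

Emit:
drive_tool --deltas '[[[10, -10, 0, 0, 0, 0], [20, -20, 0, 0, 0, 0], [23, -24, 0, 0, 0, 0], [23, -24, 0, 0, 0, 0], [23, -24, 0, 0, 0, 0], [23, -24, 0, 0, 0, 0], [23, -24, 0, 0, 0, 0], [20, -20, 0, 0, 0, 0]]]'

```text
time: 20.55
position: [0.4824, 0.0236, 0.22]
tool_rot: [0.707, 0.707, -0.001, -0.002]
ft_force: [0.1, 0.2, 0.2]
grip_width: 0.0869
grip_force: 0.0
```

Emit:
drive_tool --deltas '[[[15, -17, 0, 0, 0, 0], [10, -10, 0, 0, 0, 0], [0, 0, 0, 0, 0, 0], [0, 0, 0, 0, 0, 0], [0, 0, 0, 0, 0, 0]]]'

```text
time: 20.97
position: [0.4602, 0.0463, 0.2211]
tool_rot: [0.707, 0.707, 0.0, 0.001]
ft_force: [0.5, -0.2, 0.1]
grip_width: 0.0867
grip_force: 0.0
```

Emit:
drive_tool --deltas '[[[0.7, -1.5, 15, 0, 0, 0], [0, 0, 20, 0, 0, 0], [0, 0, 20, 0, 0, 0], [0, 0, 18, 0, 0, 0], [0, 0, 10, 0, 0, 0], [0, 0, 6.5, 0, 0, 0], [0, 0, 0, 0, 0, 0], [0, 0, 0, 0, 0, 0]]]'

```text
time: 21.63
position: [0.4579, 0.0472, 0.1314]
tool_rot: [0.707, 0.707, 0.0, 0.0]
ft_force: [0.3, -0.1, 0.7]
grip_width: 0.0865
grip_force: 0.0
```

Emit:
drive_tool --deltas '[[[0, 0, 0, 0, 0, 0], [0, 0, 0, 0, 0, 0], [0, 0, 0, 0, 0, 0], [0, 0, 0, 0, 0, 0], [0, 0, 0, 0, 0, 0], [0, 0, 0, 0, 0, 0], [0, 0, 0, 0, 0, 0], [0, 0, 0, 0, 0, 0]]]' --gripper 0

```text
time: 22.3
position: [0.457, 0.0478, 0.1316]
tool_rot: [0.707, 0.707, 0.0, 0.0]
ft_force: [0.8, -1.2, 0.7]
grip_width: 0.0418
grip_force: 0.0
```

Emit:
drive_tool --deltas '[[[0, 0, 0, 0, 0, 0], [0, 0, 0, 0, 0, 0], [0, 0, 0, 0, 0, 0], [0, 0, 0, 0, 0, 0]]]'

```text
time: 22.63
position: [0.4581, 0.0477, 0.1317]
tool_rot: [0.707, 0.707, 0.001, 0.001]
ft_force: [2.3, 0.5, -0.1]
grip_width: 0.0321
grip_force: 45.0
```

Emit:
drive_tool --deltas '[[[0, 0, -10, 0, 0, 0], [0, 0, -20, 0, 0, 0], [0, 0, -25, 0, 0, 0], [0, 0, -25, 0, 0, 0], [0, 0, -30, 0, 0, 0], [0, 0, -30, 0, 0, 0], [0, 0, -20, 0, 0, 0], [0, 0, -10, 0, 0, 0]]]'

```text
time: 23.3
position: [0.4563, 0.0478, 0.3031]
tool_rot: [0.707, 0.707, -0.0, 0.0]
ft_force: [0.7, -0.2, -6.8]
grip_width: 0.0325
grip_force: 45.0
```

Emit:
drive_tool --deltas '[[[4, 10, 0, 0, 0, 0], [9, 20, 0, 0, 0, 0], [9, 22, 0, 0, 0, 0], [10, 22, 0, 0, 0, 0], [10, 22, 0, 0, 0, 0], [10, 22, 0, 0, 0, 0], [10, 22, 0, 0, 0, 0], [10, 22, 0, 0, 0, 0]]]'

```text
time: 23.97
position: [0.6185, 0.1207, 0.2977]
tool_rot: [0.707, 0.707, -0.003, -0.002]
ft_force: [0.6, 0.1, -5.9]
grip_width: 0.0324
grip_force: 45.0
```

Emit:
drive_tool --deltas '[[[9, 20, 0, 0, 0, 0], [6, 14, 0, 0, 0, 0], [2.5, 6, 0, 0, 0, 0], [0, 0, 0, 0, 0, 0], [0, 0, 15, 0, 0, 0], [0, 0, 20, 0, 0, 0], [0, 0, 20, 0, 0, 0], [0, 0, 20, 0, 0, 0]]]'

```text
time: 24.63
position: [0.6568, 0.1369, 0.2246]
tool_rot: [0.707, 0.707, -0.002, -0.001]
ft_force: [0.1, 0.7, -5.8]
grip_width: 0.0323
grip_force: 45.0
```

Emit:
drive_tool --deltas '[[[0, 0, 8, 0, 0, 0], [0, 0, 0, 0, 0, 0], [0, 0, 0, 0, 0, 0], [0, 0, 0, 0, 0, 0]]]'

```text
time: 24.97
position: [0.6597, 0.1372, 0.2199]
tool_rot: [0.707, 0.707, 0.001, 0.001]
ft_force: [-0.6, 0.0, -5.7]
grip_width: 0.0325
grip_force: 45.0
```

```bash
python3 - <<'E'
from h import *
c=eyes.camera("side"); o=sensors.get_obs()["position"]; print(o)
n=proj(c,[o-[0,0,.033]])[0]
print("held",ringfit(c,"red",n,o[2]-.0515,o[:2]))
print(proj(c,[o-[0,0,.1175],[.660,.137,.08]]))
cv2.imwrite("pics/p5.png",cv2.resize(c["img"][180:300,140:260],None,fx=5,fy=5,interpolation=2)[:,:,::-1])
E
```

```text
[0.65989426 0.13726232 0.22024413]
held (array([0.6612, 0.1386]), array([-0.3,  0.3, -0. ]))
[[195.27706189 247.89561483]
 [196.54050137 255.34303232]]
```

View pics/p5.png

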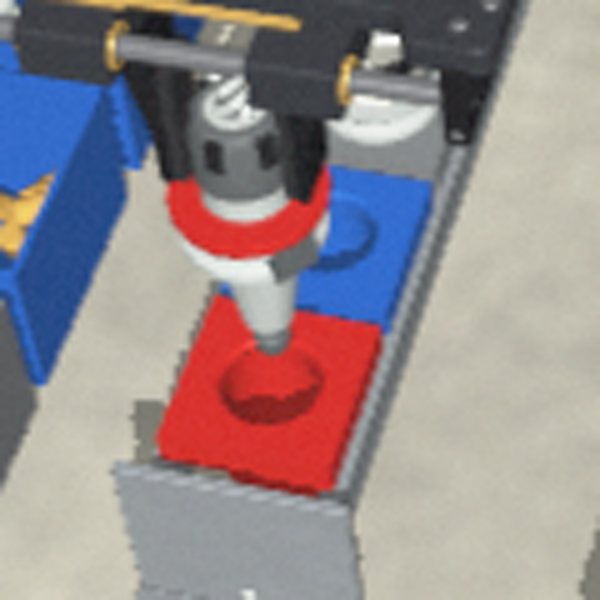

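The red stud tip is at (194.2,248.5) and the hole's centre at (194.2,256.8). The hole is about 1–2 mm further in +x and +y than predicted, so I correct by 1.5 mm each and lower.

Emit:
drive_tool --deltas '[[[1.5, 1.5, 10, 0, 0, 0], [0, 0, 13, 0, 0, 0], [0, 0, 13, 0, 0, 0], [0, 0, 10, 0, 0, 0], [0, 0, 6, 0, 0, 0], [0, 0, 0, 0, 0, 0]]]'

```text
time: 25.52
position: [0.6595, 0.1388, 0.1648]
tool_rot: [0.707, 0.707, -0.001, -0.001]
ft_force: [0.5, 0.3, -5.6]
grip_width: 0.0322
grip_force: 45.0
```

Emit:
drive_tool --deltas '[[[0, 0, 8, 0, 0, 0], [0, 0, 7, 0, 0, 0], [0, 0, 5, 0, 0, 0], [0, 0, 4, 0, 0, 0], [0, 0, 3, 0, 0, 0], [0, 0, 2, 0, 0, 0], [0, 0, 0, 0, 0, 0], [0, 0, 0, 0, 0, 0]]]'

```text
time: 26.18
position: [0.6606, 0.1388, 0.1376]
tool_rot: [0.707, 0.707, 0.0, 0.0]
ft_force: [0.3, -0.6, -5.1]
grip_width: 0.0327
grip_force: 45.0
```

Emit:
drive_tool --deltas '[[[0, 0, 2, 0, 0, 0], [0, 0, 2, 0, 0, 0], [0, 0, 1, 0, 0, 0], [0, 0, 0, 0, 0, 0], [0, 0, 0, 0, 0, 0]]]'

```text
time: 26.6
position: [0.6609, 0.1387, 0.1326]
tool_rot: [0.707, 0.707, 0.0, 0.0]
ft_force: [1.0, -0.9, -6.1]
grip_width: 0.0322
grip_force: 45.0
```

Emit:
drive_tool --deltas '[[[0, 0, 1, 0, 0, 0], [0, 0, 0.5, 0, 0, 0], [0, 0, 0, 0, 0, 0], [0, 0, 0, 0, 0, 0]]]'

```text
time: 26.93
position: [0.6611, 0.1387, 0.1318]
tool_rot: [0.707, 0.707, 0.001, 0.001]
ft_force: [1.1, -0.6, -1.3]
grip_width: 0.0324
grip_force: 45.0
```

Emit:
drive_tool --deltas '[[[0, 0, 0.5, 0, 0, 0], [0, 0, 0, 0, 0, 0], [0, 0, 0, 0, 0, 0]]]'

```text
time: 27.18
position: [0.6611, 0.1387, 0.1317]
tool_rot: [0.707, 0.707, 0.001, 0.001]
ft_force: [0.8, -0.5, 4.8]
grip_width: 0.0325
grip_force: 45.0
```

Emit:
drive_tool --deltas '[[[0, 0, 0, 0, 0, 0], [0, 0, 0, 0, 0, 0], [0, 0, 0, 0, 0, 0], [0, 0, 0, 0, 0, 0], [0, 0, 0, 0, 0, 0], [0, 0, 0, 0, 0, 0], [0, 0, 0, 0, 0, 0]]]' --gripper 100

```text
time: 27.77
position: [0.6603, 0.1389, 0.1303]
tool_rot: [0.707, 0.707, -0.0, -0.0]
ft_force: [0.5, -0.3, -0.1]
grip_width: 0.0712
grip_force: 0.0
```

Emit:
drive_tool --deltas '[[[0, 0, -10, 0, 0, 0], [0, 0, -20, 0, 0, 0], [0, 0, -20, 0, 0, 0], [0, 0, -20, 0, 0, 0], [0, 0, -15, 0, 0, 0], [0, 0, -5, 0, 0, 0], [0, 0, 0, 0, 0, 0]]]'

```text
time: 28.35
position: [0.6616, 0.1389, 0.223]
tool_rot: [0.707, 0.707, 0.002, 0.002]
ft_force: [0.5, -0.8, -1.2]
grip_width: 0.0869
grip_force: 0.0
```

Emit:
drive_tool --deltas '[[[-10, -10, 0, 0, 0, 0], [-20, -18, 0, 0, 0, 0], [-25, -23, 0, 0, 0, 0], [-25, -23, 0, 0, 0, 0], [-25, -23, 0, 0, 0, 0], [-25, -23, 0, 0, 0, 0], [-25, -23, 0, 0, 0, 0], [-25, -23, 0, 0, 0, 0]]]'

```text
time: 29.02
position: [0.4924, -0.0418, 0.2196]
tool_rot: [0.707, 0.707, -0.001, -0.001]
ft_force: [0.3, 0.0, -0.1]
grip_width: 0.0866
grip_force: 0.0
```

Emit:
drive_tool --deltas '[[[-25, -23, 0, 0, 0, 0], [-17, -15, 0, 0, 0, 0], [-9, -9, 0, 0, 0, 0], [0, 0, 0, 0, 0, 0], [0, 0, 0, 0, 0, 0], [0, 0, 0, 0, 0, 0]]]'

```text
time: 29.52
position: [0.4478, -0.0919, 0.2202]
tool_rot: [0.707, 0.707, 0.0, -0.0]
ft_force: [0.6, 0.2, -0.6]
grip_width: 0.0869
grip_force: 0.0
```

```bash
python3 - <<'E'
from h import *
c=eyes.camera("side"); o=sensors.get_obs()["position"]; print(o)
cv2.imwrite("pics/p6.png",cv2.resize(c["img"][110:310,160:360],None,fx=3,fy=3,interpolation=2)[:,:,::-1])
E
```

```text
[ 0.44796549 -0.09170633  0.22028136]
```

View pics/p6.png

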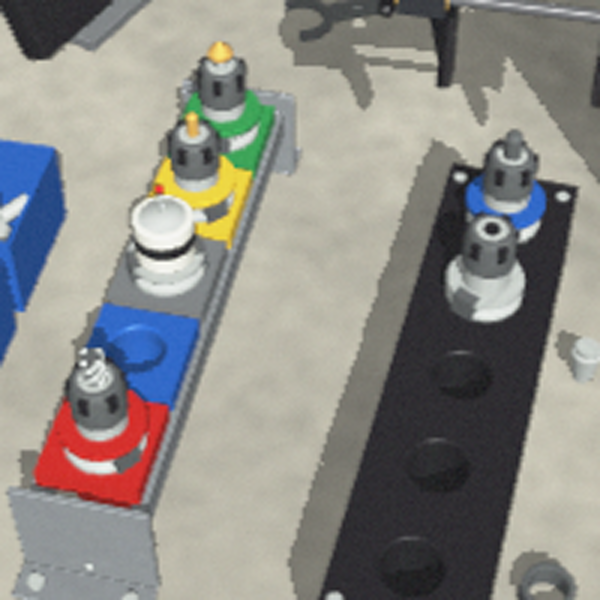

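Red, yellow and green stand upright in their pockets, and the plain holder and blue are untouched. I descend on blue.

Emit:
drive_tool --deltas '[[[-0.8, 0, 15, 0, 0, 0], [0, 0, 20, 0, 0, 0], [0, 0, 20, 0, 0, 0], [0, 0, 18, 0, 0, 0], [0, 0, 10, 0, 0, 0], [0, 0, 5.7, 0, 0, 0], [0, 0, 0, 0, 0, 0], [0, 0, 0, 0, 0, 0]]]'

```text
time: 30.23
position: [0.4479, -0.0926, 0.1318]
tool_rot: [0.707, 0.707, 0.0, -0.0]
ft_force: [-0.6, -0.3, -0.0]
grip_width: 0.0871
grip_force: 0.0
```

Emit:
drive_tool --deltas '[[[0, 0, 0, 0, 0, 0], [0, 0, 0, 0, 0, 0], [0, 0, 0, 0, 0, 0], [0, 0, 0, 0, 0, 0], [0, 0, 0, 0, 0, 0], [0, 0, 0, 0, 0, 0], [0, 0, 0, 0, 0, 0], [0, 0, 0, 0, 0, 0]]]' --gripper 0

```text
time: 30.9
position: [0.4475, -0.0931, 0.1319]
tool_rot: [0.707, 0.707, 0.0, 0.0]
ft_force: [-0.9, -0.8, -0.5]
grip_width: 0.0419
grip_force: 0.0
```

Emit:
drive_tool --deltas '[[[0, 0, 0, 0, 0, 0], [0, 0, 0, 0, 0, 0], [0, 0, 0, 0, 0, 0], [0, 0, 0, 0, 0, 0]]]'

```text
time: 31.23
position: [0.4476, -0.093, 0.1319]
tool_rot: [0.707, 0.707, 0.0, 0.0]
ft_force: [0.3, 0.6, -0.4]
grip_width: 0.0324
grip_force: 45.0
```

Emit:
drive_tool --deltas '[[[0, 0, -10, 0, 0, 0], [0, 0, -20, 0, 0, 0], [0, 0, -25, 0, 0, 0], [0, 0, -25, 0, 0, 0], [0, 0, -30, 0, 0, 0], [0, 0, -30, 0, 0, 0], [0, 0, -20, 0, 0, 0], [0, 0, -10, 0, 0, 0]]]'

```text
time: 31.9
position: [0.4476, -0.0931, 0.3039]
tool_rot: [0.707, 0.707, 0.0, 0.001]
ft_force: [-0.2, 0.4, -5.0]
grip_width: 0.0323
grip_force: 45.0
```

Emit:
drive_tool --deltas '[[[8, 10, 0, 0, 0, 0], [15, 19, 0, 0, 0, 0], [16, 21, 0, 0, 0, 0], [16, 21, 0, 0, 0, 0], [16, 21, 0, 0, 0, 0], [16, 21, 0, 0, 0, 0], [16, 21, 0, 0, 0, 0], [16, 21, 0, 0, 0, 0]]]'

```text
time: 32.57
position: [0.6018, 0.0271, 0.2998]
tool_rot: [0.707, 0.707, -0.002, -0.002]
ft_force: [0.3, -0.9, -4.6]
grip_width: 0.0326
grip_force: 45.0
```

Emit:
drive_tool --deltas '[[[16, 21, 0, 0, 0, 0], [14, 18, 0, 0, 0, 0], [8, 12, 0, 0, 0, 0], [4, 5.5, 0, 0, 0, 0], [0, 0, 0, 0, 0, 0], [0, 0, 0, 0, 0, 0], [0, 0, 0, 0, 0, 0]]]'

```text
time: 33.15
position: [0.6575, 0.0673, 0.301]
tool_rot: [0.707, 0.707, -0.001, -0.001]
ft_force: [-0.8, 0.3, -5.3]
grip_width: 0.0323
grip_force: 45.0
```

Emit:
drive_tool --deltas '[[[0, 0, 15, 0, 0, 0], [0, 0, 20, 0, 0, 0], [0, 0, 20, 0, 0, 0], [0, 0, 20, 0, 0, 0], [0, 0, 7, 0, 0, 0], [0, 0, 0, 0, 0, 0], [0, 0, 0, 0, 0, 0], [0, 0, 0, 0, 0, 0]]]'

```text
time: 33.82
position: [0.6599, 0.0676, 0.2216]
tool_rot: [0.707, 0.707, 0.001, 0.001]
ft_force: [-0.2, 0.4, -4.5]
grip_width: 0.0326
grip_force: 45.0
```

```bash
python3 - <<'E'
from h import *
c=eyes.camera("side"); o=sensors.get_obs()["position"]; print(o)
n=proj(c,[o-[0,0,.033]])[0]
print("held",ringfit(c,"blue",n,o[2]-.0515,o[:2]))
print(proj(c,[o-[0,0,.1175],[.6592,.0682,.08]]))
cv2.imwrite("pics/p7.png",cv2.resize(c["img"][150:270,150:270],None,fx=5,fy=5,interpolation=2)[:,:,::-1])
E
```

```text
[0.66003539 0.06771747 0.22178057]
held (array([0.6616, 0.0697]), array([-0.8,  0.8, -0. ]))
[[205.91960678 217.59059811]
 [207.37015954 226.10634632]]
```

View pics/p7.png

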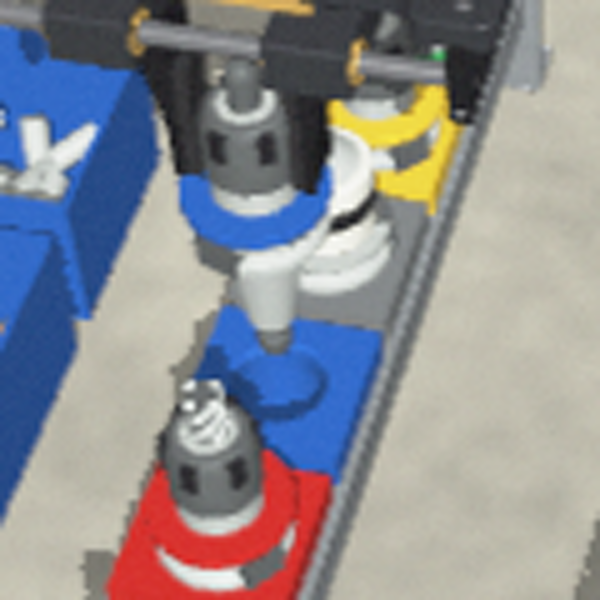

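The blue stud tip is at (205,219) and the hole's centre at about (205.8,226.2), which is aligned within 1–2 mm. I lower it.

Emit:
drive_tool --deltas '[[[0, 0, 10, 0, 0, 0], [0, 0, 13, 0, 0, 0], [0, 0, 13, 0, 0, 0], [0, 0, 10, 0, 0, 0], [0, 0, 6, 0, 0, 0], [0, 0, 0, 0, 0, 0]]]'

```text
time: 34.37
position: [0.658, 0.0681, 0.1661]
tool_rot: [0.707, 0.707, -0.001, -0.001]
ft_force: [-1.2, 0.2, -6.0]
grip_width: 0.0323
grip_force: 45.0
```

Emit:
drive_tool --deltas '[[[0, 0, 8, 0, 0, 0], [0, 0, 7, 0, 0, 0], [0, 0, 6, 0, 0, 0], [0, 0, 4, 0, 0, 0], [0, 0, 3, 0, 0, 0], [0, 0, 2, 0, 0, 0], [0, 0, 0, 0, 0, 0], [0, 0, 0, 0, 0, 0]]]'

```text
time: 35.03
position: [0.6592, 0.0679, 0.138]
tool_rot: [0.707, 0.707, 0.0, 0.0]
ft_force: [0.2, -0.1, -6.3]
grip_width: 0.0324
grip_force: 45.0
```

Emit:
drive_tool --deltas '[[[0, 0, 2, 0, 0, 0], [0, 0, 2, 0, 0, 0], [0, 0, 1, 0, 0, 0], [0, 0, 0, 0, 0, 0], [0, 0, 0, 0, 0, 0]]]'

```text
time: 35.45
position: [0.6596, 0.0678, 0.1331]
tool_rot: [0.707, 0.707, 0.0, 0.001]
ft_force: [2.1, -1.2, -5.6]
grip_width: 0.0322
grip_force: 45.0
```

Emit:
drive_tool --deltas '[[[0, 0, 1, 0, 0, 0], [0, 0, 0.5, 0, 0, 0], [0, 0, 0, 0, 0, 0], [0, 0, 0, 0, 0, 0]]]'

```text
time: 35.78
position: [0.6597, 0.0677, 0.132]
tool_rot: [0.707, 0.707, 0.001, 0.001]
ft_force: [1.5, -1.9, -1.4]
grip_width: 0.0326
grip_force: 45.0
```

Emit:
drive_tool --deltas '[[[0, 0, 0.5, 0, 0, 0], [0, 0, 0, 0, 0, 0], [0, 0, 0, 0, 0, 0]]]'

```text
time: 36.03
position: [0.6597, 0.0677, 0.1319]
tool_rot: [0.707, 0.707, 0.001, 0.001]
ft_force: [2.1, -1.7, 3.6]
grip_width: 0.0324
grip_force: 45.0
```

Emit:
drive_tool --deltas '[[[0, 0, 0, 0, 0, 0], [0, 0, 0, 0, 0, 0], [0, 0, 0, 0, 0, 0], [0, 0, 0, 0, 0, 0], [0, 0, 0, 0, 0, 0], [0, 0, 0, 0, 0, 0], [0, 0, 0, 0, 0, 0]]]' --gripper 100

```text
time: 36.62
position: [0.6587, 0.0682, 0.1306]
tool_rot: [0.707, 0.707, -0.0, -0.0]
ft_force: [-0.1, 0.3, 0.5]
grip_width: 0.0715
grip_force: 0.0
```

Emit:
drive_tool --deltas '[[[0, 0, -10, 0, 0, 0], [0, 0, -20, 0, 0, 0], [0, 0, -25, 0, 0, 0], [0, 0, -30, 0, 0, 0], [0, 0, -30, 0, 0, 0], [0, 0, -20, 0, 0, 0], [0, 0, -5, 0, 0, 0]]]'

```text
time: 37.2
position: [0.6613, 0.068, 0.2766]
tool_rot: [0.707, 0.707, 0.003, 0.004]
ft_force: [0.9, 0.7, -0.6]
grip_width: 0.0869
grip_force: 0.0
```

Emit:
drive_tool --deltas '[[[0, -10, 0, 0, 0, 0], [0, -25, 0, 0, 0, 0], [0, -30, 0, 0, 0, 0], [0, -30, 0, 0, 0, 0], [0, -30, 0, 0, 0, 0], [0, -30, 0, 0, 0, 0], [0, -15, 0, 0, 0, 0], [0, 0, 0, 0, 0, 0]]]'

```text
time: 37.87
position: [0.484, 0.0686, 0.27]
tool_rot: [0.707, 0.707, -0.002, -0.002]
ft_force: [0.3, -0.3, -0.3]
grip_width: 0.0869
grip_force: 0.0
```

```bash
python3 - <<'E'
from h import *
c=eyes.camera("side"); o=sensors.get_obs(); print(o["position"],o["ft_force"],o["grip_force"])
cv2.imwrite("pics/p8.png",cv2.resize(c["img"][110:310,160:360],None,fx=3,fy=3,interpolation=2)[:,:,::-1])
E
```

```text
[0.48701755 0.06825141 0.27052941] [0.40374989 0.213087   0.10608845] 0.0
```

View pics/p8.png

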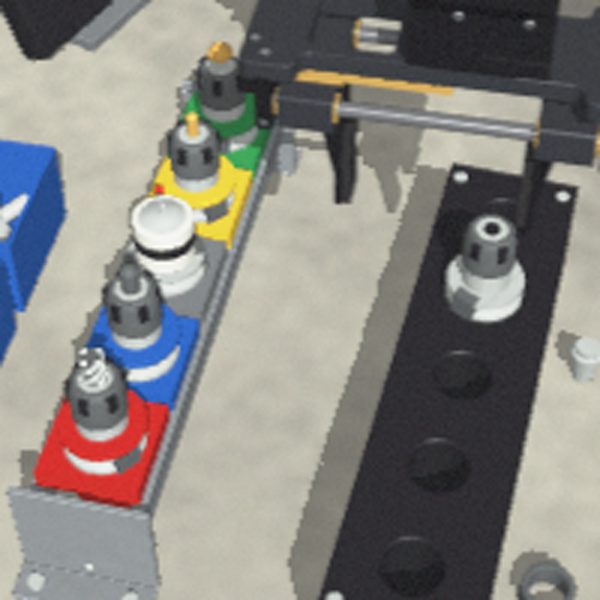

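All four holders stand upright and seated in their own colours. The probe and the plain holder are where they were, and the gripper is clear. I hand in.

```bash
python3 -c "
from rig import ticket
print(ticket.hand_in())"
```

```text
the job is handed in; nothing more can be done
None
```

I moved all four ringed holders into the pockets of their own colours, seated and released them, and left the probe and plain holder in place; the job is handed in at about 38 s, with no verdict returned.

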